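# Load a rectifier into a gravity fixture and clamp it home

## Robot

A 6-joint arm with a two-finger parallel gripper is mounted at the origin on the work surface. World frame = base frame: x ahead of the robot, y to its left, z up, the work surface at z = 0. Lengths are in m, angles in rad, forces in N, time in s.
With the tool pointing down it reaches from about 0.325 to 0.75 m from the base axis. Payload 7.6 kg.
Tool frame: the origin (TCP) lies on the centre line of the jaws, within the pads' length; the fingertips stand 19 mm ahead of it and the grasp point (between the pads) is the TCP; z points along the fingers, y is the direction in which the jaws open and shut (so a half turn about z gives the same grasp; the last joint's range is limited). The gripper opens to 85 mm and grips with 20 to 120 N. Pads are 22 mm wide; open, the fingers measure 114 mm over their backs; the gripper's body (76 mm by 85 mm) begins 54 mm behind the grasp point. The pads swing forward as they close: fully open they stand 13 mm farther back than shut.
Start: joints at [1.185, 0.052, 1.401, -0, 1.689, -0.07], TCP at [0.163, 0.499, 0.25] pointing down, gripper open.
Joint ranges: [-2.9, 2.9], [-0.91, 2.17], [0.12, 2.37], [-1.06, 4.2], [0.26, 2.73], [-2.93, 2.93]. Speed limits (rad/s): [2.57, 2.57, 3.01, 3.14, 3.14, 3.14].

## Interface

Orientations are given as a 3x3 rotation matrix whose columns are the frame's x, y, z axes.
In Python, from station import robot, effector, eyes gives the robot as it stands. The module is installed in compiled form; this text tells all that it offers. Calls block until the motion is done:
- robot.move_to(position, orientation): joint-space move of the TCP to a pose.
- robot.move_straight(position, frame=None, vel=0.15): straight line of the TCP; frame=None keeps the orientation; vel is the mean speed in m/s.
- robot.set_joints(angles): joint-space move.
- effector.move_gripper(opening, grasp_force=None): finger opening in m; grasp_force is the grip in N (None keeps the last); returns when the fingers have stopped.
- robot.hold(seconds).
- robot.solve_ik(position, orientation): joint angles nearest the present ones, or None.
- robot.observe(): the state.
- eyes.get_image(name): name is "scene" or "top" or "wrist"; returns a dict with "frame" (480x640x3 uint8, red, green, blue), "range_z" (480x640 float32, m along the optical axis (not along the pixel's ray), 0 where there is no reading), "mtx" (3x3 intrinsics, pixels), "origin" and "orientation" of the camera in the world; the wrist camera has in their place "hand_eye" (4x4, takes a point from camera to tool coordinates, whose origin is the TCP and whose axes are the flange's). Camera axes: x right, y up, looking along -z (the intrinsics and any distortion apply to the point x, -y, -z); pixel columns grow to the right and rows downward; lengths in m; the calibration is good to about 2 mm. A picture is of the moment at which its call begins: read the wrist's pose just before it.
A pose or a line that the arm cannot do raises robot.Unreachable and nothing moves.
- robot.close_job(): hands the job in, once; it reports no verdict.
The state is a dict: "clock": time; "q": joint angles; "joint_velocities": joint speeds; "joint_torque": joint torques, N m; "tool_pos": TCP position; "eef_rot": TCP orientation; "contact_force": force on the tool from outside, world axes, zero at the start; "ft_torque": the same for the moment, N m; "opening": finger opening in m.
Only numpy, scipy, OpenCV 4.12 (cv2) and the standard library are available. Lean on these libraries where they do the work, as an engineer would, in place of code of your own. Each camera call takes 0.05 s, during which the arm holds its last target.

## Task

Pick up the finned rectifier, set it flat on the inclined steel plate a few centimetres up the slope from the lower stop, close to the side fence with its long sides along it, and let go so that it slides down by itself into the corner. Then push the sliding clamp against it by its post, gently, until the rectifier sits fully home on the lower stop with the clamp bearing on it, and let go. Do not drop the rectifier, and leave the jar, pulley and wrench where they are.

Things in the scene. Friction and masses are not known exactly. Their poses are not given: they have to be found in the camera images.
- rectifier: Alternator rectifier, bare aluminium, about 0.4 kg (0.32 to 0.48): base plate 70 (x) x 56 (y) x 12 mm with a block on its middle 44 (x) x 30 (y) x 30 mm high, dark cooling slots across the block; overall 42 mm high. Lies flat on the bench. Origin: centre of the underside; z up through the block. The same either way round (half turn).
- deck: Inclined ground-steel plate of the fixed loading fixture, 260 (x) x 150 (y) mm. Origin: centre of its upper face, 90 mm above the bench; x points up the slope (away from the robot, 22 degrees), y to the left and slightly downhill (8 degrees), z is the plate's normal. Friction on it is about 0.2: a part let go slides towards -x and drifts towards +y.
- fence (a point): Point at the foot of the side fence's face, at deck x=0, y=+45 mm. The fence is fixed to the plate, 9 mm high, and runs along deck x from -130 to +40 mm on the +y side. The rectifier resting along it (long side along x) has its origin at deck y=+17 mm.
- stop: Lower stop across the plate: a fixed foot that carries a stop bar 75 (y) x 18 (x) x 9 mm high. A worker has set the bar's face, that looks up the slope, anywhere from 4 mm below to 4 mm above this origin along x, and tightened it; which is not told. Origin at deck x=-105, y=+17 mm, on the plate; axes as the deck's. The rectifier home on the bar's face has its origin at x=+31 to +39 mm.
- pin_tip (a point): Tip of the sprung brass pin, 9 mm thick, in the middle of the stop, 6 mm above the plate, at deck x=-99.5 mm. It stands 1.5 to 9.5 mm out of the stop bar's face and pushes back with about 3.3 to 5 N, more than the sliding rectifier's weight gives: let go, the rectifier comes to rest on the pin, short of the bar. Pushed on, it goes in until the rectifier meets the bar's face, a hard stop.
- clamp (a joint): Travel of the sliding clamp down the slope along the deck's -x, m: 0 fully back, grows towards the stop, ends at 0.092. Starts at 0 to 0.015. It runs stiffly: about 9 to 10 N on the post just to slide it, whatever more the post gets goes to the nose; let go, it stays and keeps up to about 10 N on the nose.
- nose: Rubber nose of the clamp, 24 (y) x 13 (x) x 9 mm, in front of a grey slide block 50 x 36 x 19 mm. Origin: middle of its front face, at the plate, at deck x = 50 mm minus the travel, y=+17 mm; axes as the deck's. It meets the upper end of the rectifier's base plate and should press it with 6 to 15 N.
- post (a point): Point on the clamp's upright knurled steel post, 16 mm thick, which stands along the deck's normal from the slide block (19 mm) to 63 mm above the plate; the point is on its axis, 44 mm above the plate, 45 mm up the slope from the nose's front. Gripped or pushed here, the clamp slides.
- jar: Glass jar with red lid, 64 mm across, 75 mm high; bystander. Origin: centre of its underside.
- pulley: Steel belt pulley, 60 mm across, 30 mm high, lying flat; bystander. Origin: centre of its underside.
- wrench: Steel spanner 170 mm long lying on the bench; bystander.
Mind the look-alikes: they are no part of the job. What is shaped like the rectifier but purple is not meant.

How it is judged:
On the way, in this order (a step that is already met when the one before it is completed fails the run):
1. the rectifier is let go on the inclined plate, at least 15 mm up the slope from where it comes to rest on the pin (contact force between rectifier and the fingers below 0.05 N and contact force between rectifier and deck above 0.1 N and x of rectifier in the frame of deck between -0.05 and 0.03 m), for 0.02 s.
2. untouched by hand and clamp, it rests in the corner, against the side fence and the stop's sprung pin (contact force between rectifier and the arm below 0.05 N and contact force between rectifier and the fingers below 0.05 N and contact force between rectifier and nose below 0.05 N and x of rectifier in the frame of deck below -0.0615 m and y of rectifier in the frame of deck between 0.014 and 0.019 m and z of rectifier in the frame of deck below 0.003 m and angle between the x axis of rectifier and the x axis of deck, either way round below 0.06 rad and linear speed of rectifier below 0.01 m/s), for 0.2 s.
At the end, for the whole second after the job is handed in: The rectifier lies flat on the inclined plate, at rest, bearing on the stop bar's face (more than 0.5 N), within 3 mm of the side fence and parallel to it within about 3 degrees, held there by the clamp's nose (more than 2 N), with the robot's hand off everything (contact force between rectifier and stop above 0.5 N and contact force between rectifier and nose above 2 N and y of rectifier in the frame of deck between 0.014 and 0.019 m and z of rectifier in the frame of deck below 0.003 m and angle between the x axis of rectifier and the x axis of deck, either way round below 0.05 rad and angle between the z axis of rectifier and the z axis of deck, either way round below 0.05 rad and linear speed of rectifier below 0.01 m/s); the robot touches nothing.
It fails at once if the clamp's nose presses the rectifier with more than 16 N (contact force between rectifier and nose above 16 N).
It fails at once if the rectifier is dropped or thrown: out of the fingers it moves faster than 0.75 m/s (contact force between rectifier and the fingers below 0.05 N and linear speed of rectifier above 0.75 m/s).
It fails at once if the jar, pulley or wrench is moved by more than 30 mm (distance of any of jar, pulley, wrench from where it was at the start of the episode above 0.03 m).
It also fails if it takes over 61 s, if anything falls off the work surface, if the arm or the gripper's body presses on something with over 40 N, if the wrist force passes 120 N, or if a joint passes its speed limit or range.

## Working session

There is one attempt and no reset: what is moved stays moved. The work goes in short steps, each a Python script; the robot and the scene stay as the last script left them, time stands still between calls to the robot, and variables do not carry over. Pictures are saved under pics/ and viewed, and the job is handed in when it is done.

```bash
mkdir -p pics; ls; python3 - <<'E'
from station import robot, effector, eyes
import numpy as np, cv2, pickle
o=robot.observe(); print(o)
for n in ["scene","top","wrist"]:
    d=eyes.get_image(n); cv2.imwrite(f"pics/{n}0.png",d["frame"][:,:,::-1]); pickle.dump(d,open(f"{n}0.pkl","wb"))
    print(n,{k:(v if k not in("frame","range_z") else v.shape) for k,v in d.items()})
E
```

```text
pics
{'clock': 0.0, 'q': array([ 1.18469589e+00,  5.28252254e-02,  1.40171402e+00,  1.29503023e-05,
        1.68858810e+00, -7.03048837e-02]), 'joint_velocities': array([ 0.00123257, -0.00077079, -0.00119556,  0.00119748, -0.0009    ,
        0.00062396]), 'joint_torque': array([ 1.15585997e-03, -3.81666756e+01, -3.60186303e+01,  1.82973099e-05,
        6.15304773e-03,  1.70481783e-06]), 'tool_pos': array([0.16292833, 0.49880042, 0.24948385]), 'eef_rot': array([[-9.50550037e-01,  3.10570893e-01, -5.89844984e-04],
       [ 3.10571430e-01,  9.50548988e-01, -1.41686880e-03],
       [ 1.20638344e-04, -1.52999369e-03, -9.99998822e-01]]), 'contact_force': array([0.37863552, 0.08046718, 0.05497144]), 'ft_torque': array([ 0.00648899, -0.00025719, -0.03412346]), 'opening': 0.08525214618930826}
scene {'frame': (480, 640, 3), 'range_z': (480, 640), 'mtx': array([[467.8238898 ,   0.        , 308.66687708],
       [  0.        , 467.8238898 , 245.40652457],
       [  0.        ,   0.        ,   1.        ]]), 'origin': array([0.92872643, 0.4862284 , 1.05835461]), 'orientation': array([[-0.7880295
[... 427 characters left out ...]
2023,  0.97440678, -0.22206304],
       [-0.99937476,  0.03527787, -0.002357  ],
       [ 0.00553723,  0.22200651,  0.97502946]])}
wrist {'frame': (480, 640, 3), 'range_z': (480, 640), 'mtx': array([[362.14641125,   0.        , 318.02366542],
       [  0.        , 362.14641125, 243.20577934],
       [  0.        ,   0.        ,   1.        ]]), 'hand_eye': array([[ 8.66950143e-04,  9.63780884e-01,  2.66693936e-01,
         6.84878697e-02],
       [ 9.99999474e-01, -9.81749934e-04,  2.97127615e-04,
        -6.73788371e-04],
       [ 5.48192669e-04,  2.66693538e-01, -9.63781228e-01,
        -1.23458200e-01],
       [ 0.00000000e+00,  0.00000000e+00,  0.00000000e+00,
         1.00000000e+00]])}
```

View pics/scene0.png

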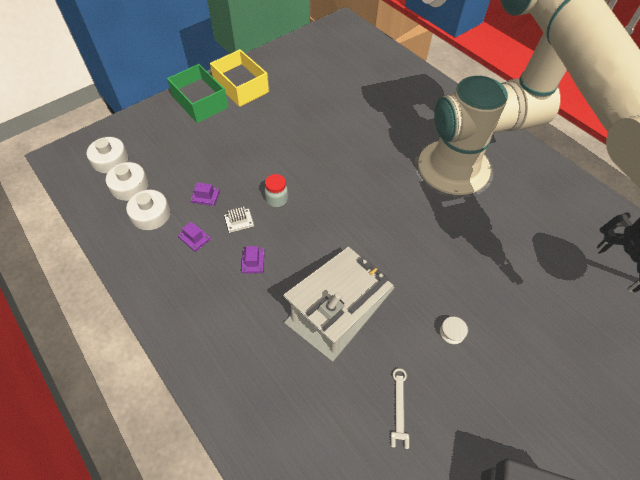

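View pics/top0.png

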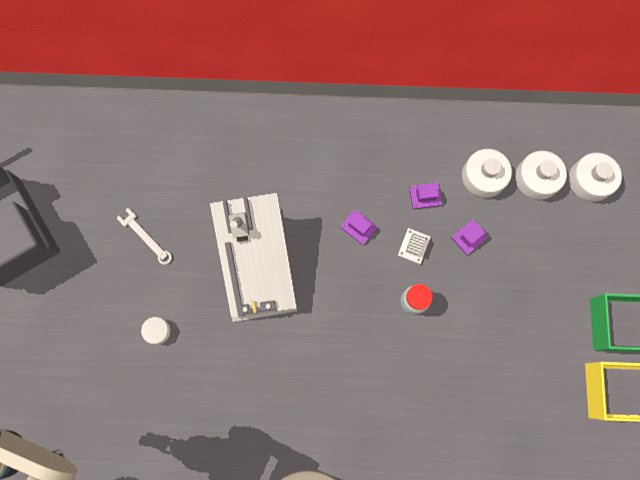

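View pics/wrist0.png

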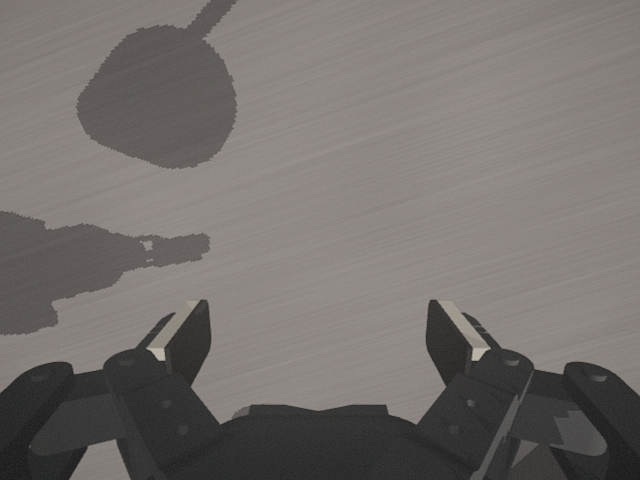

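Candidates in the top image: bare aluminium finned part at (415,246) and purple look-alikes at (358,227), (426,195) and (470,237). I choose (415,246). The fixture is near (255,257), jar (418,298), pulley (155,330), wrench (145,235). Next I'll localise them and check the choice in a crop.

```bash
cat > h.py <<'E'
import numpy as np, cv2, pickle
def pts(d, o=None):
    z=d["range_z"].astype(float); K=d["mtx"]; v,u=np.mgrid[0:480,0:640]
    P=np.stack([(u-K[0,2])/K[0,0]*z,-(v-K[1,2])/K[1,1]*z,-z],-1)
    if "hand_eye" in d:
        H=d["hand_eye"]; P=P@H[:3,:3].T+H[:3,3]
        W=P@o["eef_rot"].T+o["tool_pos"]
    else: W=P@d["orientation"].T+d["origin"]
    W[z<=0]=np.nan
    return W
def proj(d,X,o=None):
    X=np.atleast_2d(X).astype(float)
    if "hand_eye" in d:
        H=d["hand_eye"]; X=(X-o["tool_pos"])@o["eef_rot"]; C=(X-H[:3,3])@H[:3,:3]
    else: C=(X-d["origin"])@d["orientation"]
    K=d["mtx"]
    return np.stack([K[0,0]*C[:,0]/-C[:,2]+K[0,2], K[1,1]*-C[:,1]/-C[:,2]+K[1,2]],-1)
E
python3 - <<'E'
from h import *
np.set_printoptions(precision=4,suppress=True)
d=pickle.load(open("top0.pkl","rb")); W=pts(d)
for n,(u,v) in dict(bench=(330,150),rect=(415,246),jar=(418,298),pul=(155,330),wr=(145,235),p1=(358,227),p2=(426,195),p3=(470,237)).items(): print(n,W[v,u])
# deck plane
from scipy import linalg
m=[(275,215),(265,240),(270,280),(285,295),(255,225),(260,260)]
for u,v in m: print(u,v,W[v,u])
m=np.zeros((480,640),np.uint8); cv2.fillPoly(m,[np.array([(258,205),(272,203),(288,298),(258,296)])],1)
Q=W[m>0]; Q=Q[~np.isnan(Q).any(1)]; c=Q.mean(0); n=np.linalg.svd(Q-c,full_matrices=False)[2][2]; n*=np.sign(n[2]); print("deck n",n,np.abs((Q-c)@n).max(),np.degrees(np.arccos(n[2])))
im=d["frame"][:,:,::-1]
a=cv2.resize(im[185:330,200:305],None,fx=4,fy=4,interpolation=2); b=cv2.resize(im[170:320,330:500],None,fx=4,fy=4,interpolation=2)
cv2.imwrite("pics/c1.png",a);cv2.imwrite("pics/c2.png",b)
E
```

```text
bench [ 0.8564 -0.0237 -0.    ]
rect [ 0.6115 -0.2259  0.0393]
jar [ 0.4852 -0.2258  0.0765]
pul [0.3985 0.3585 0.0292]
wr [0.6219 0.4075 0.0109]
p1 [ 0.6523 -0.0934  0.0387]
p2 [ 0.7339 -0.251   0.0456]
p3 [ 0.6361 -0.3521  0.045 ]
275 215 [0.6484 0.0947 0.1296]
265 240 [0.598  0.1158 0.1031]
270 280 [0.5133 0.102  0.0785]
285 295 [0.4832 0.068  0.0641]
255 225 [0.6275 0.1383 0.1175]
260 260 [0.5549 0.1254 0.0919]
deck n [-0.3906  0.0635  0.9184] 0.010034787843190892 23.311095676777903
```

View pics/c1.png

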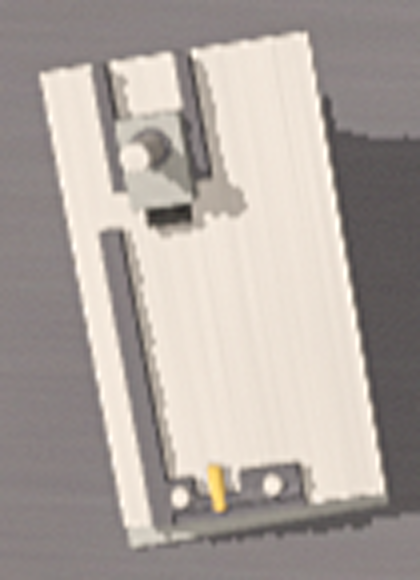

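View pics/c2.png

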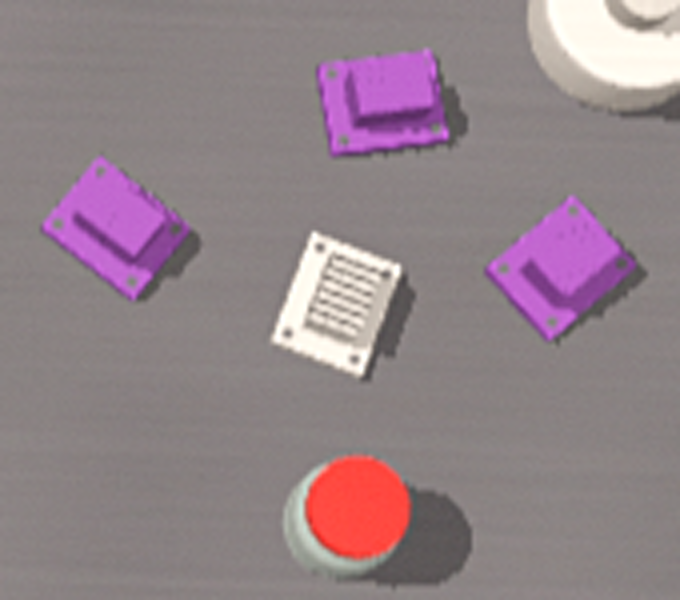

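The crop confirms it: the finned aluminium part is at top (415,246), and its neighbours are purple. Next I take closer wrist views of the fixture and then the rectifier.

```bash
python3 - <<'E'
from station import robot, effector, eyes
from h import *
R=np.array([[-1,0,0],[0,1,0],[0,0,-1.]])
def snap(n):
    robot.hold(0.15); o=robot.observe(); d=eyes.get_image("wrist"); d["o"]=o
    pickle.dump(d,open(n+".pkl","wb")); cv2.imwrite(f"pics/{n}.png",d["frame"][:,:,::-1]); print(n,o["clock"],o["tool_pos"])
robot.move_to([0.60,0.12,0.33],R); snap("wdeck")
c,s=np.cos(-.32),np.sin(-.32); Rr=np.array([[c,-s,0],[s,c,0],[0,0,1]])@R
robot.move_to([0.60,-0.225,0.2],Rr); snap("wrect")
E
```

```text
wdeck 2.4 [0.59976589 0.12078089 0.33002637]
wrect 3.975 [ 0.60061349 -0.22382708  0.20070111]
```

View pics/wdeck.png

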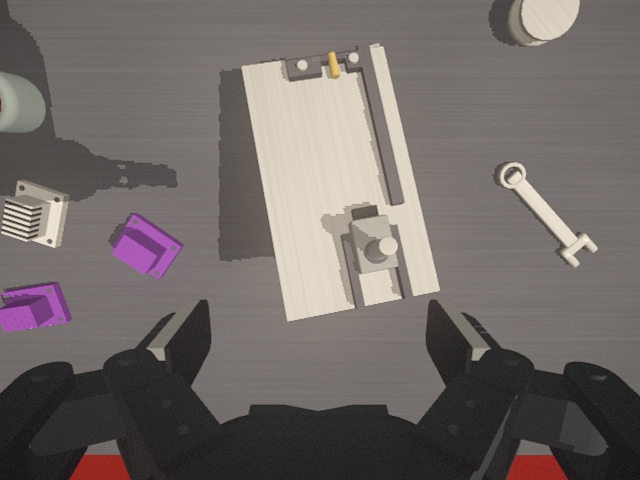

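View pics/wrect.png

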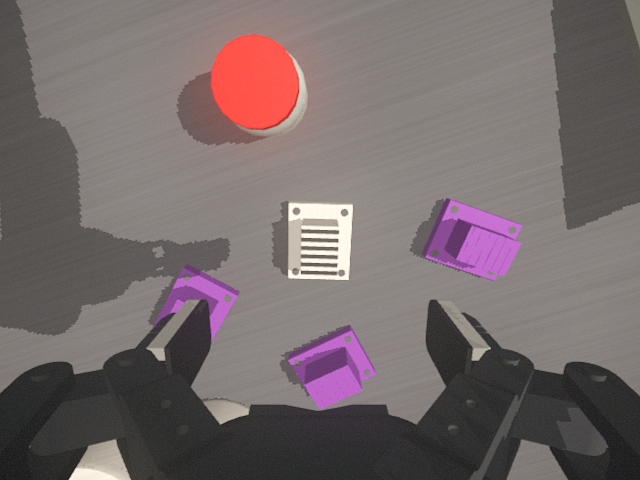

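wdeck: plate corners near (243,67), (381,45), (439,291) and (288,321); pin at (334,65), post top (385,246). wrect: rectifier base corners near (289,203), (353,204), (349,280) and (288,280); its surroundings are clear for the fingers.

```bash
cat > fit.py <<'E'
from h import *
from scipy.optimize import least_squares
np.set_printoptions(precision=4,suppress=True)
def lineedge(g,a,b,half=6,n=40,lo=.1,hi=.9):
    """strongest gradient along normals of segment a-b, robust line fit"""
    a=np.array(a,float);b=np.array(b,float);t=(b-a)/np.linalg.norm(b-a);nn=np.array([-t[1],t[0]])
    s=np.arange(-half,half+.01,.25);P=[]
    for f in np.linspace(lo,hi,n):
        q=a+(b-a)*f+s[:,None]*nn
        v=cv2.remap(g,q[None,:,0].astype(np.float32),q[None,:,1].astype(np.float32),1)[0]
        v=cv2.GaussianBlur(v[None],(9,1),1.5)[0]; k=np.abs(np.gradient(v)); P.append(a+(b-a)*f+s[k.argmax()]*nn)
    l=cv2.fitLine(np.array(P,np.float32),cv2.DIST_HUBER,0,.01,.01).ravel()
    return l
def inter(l,m):
    A=np.array([[l[0],-m[0]],[l[1],-m[1]]]);t=np.linalg.solve(A,[m[2]-l[2],m[3]-l[3]]);return np.array([l[2]+t[0]*l[0],l[3]+t[0]*l[1]])
def corners(g,C,**k):
    L=[lineedge(g,C[i],C[(i+1)%4],**k) for i in range(4)]
    return np.array([inter(L[i-1],L[i]) for i in range(4)])
E
python3 - <<'E'
from fit import *
d=pickle.load(open("wdeck.pkl","rb"));o=d["o"];g=cv2.cvtColor(d["frame"],7).astype(np.float32)
C=corners(g,[(243,67),(381,45),(439,291),(288,321)]);print(C)
M=np.array([[-.13,-.075,0],[-.13,.075,0],[.13,.075,0],[.13,-.075,0]])
def rot(p): return cv2.Rodrigues(np.array([0,0,p[2]]))[0]
def deck(p): # yaw, pitch, roll
    from scipy.spatial.transform import Rotation as Ro
    return Ro.from_euler("ZYX",p[3:]).as_matrix(),p[:3]
def res(p):
    R,c=deck(p); return (proj(d,M@R.T+c,o)-C).ravel()
r=least_squares(res,[.55,.12,.09,.1,-.38,-.14]);print("free",r.x,np.degrees(r.x[3:]),r.fun)
def full(p): return np.r_[p[:2],.09,p[2],-np.radians(22),-np.radians(8)]
r2=least_squares(lambda p:res(full(p)),[.55,.12,.1]);print("con",r2.x,r2.fun); 
R,c=deck(full(r2.x));print(R)
for n,X in dict(pin=[-.0995,.017,.006],stopL=[-.105,.017+.0375,.009],stopR=[-.105,.017-.0375,.009],fence0=[-.13,.045,.009],fence1=[.04,.045,.009],post0=[.095,.017,.063],post15=[.08,.017,.063],nose0=[.05,.017,.009],nose15=[.035,.017,.009]).items(): print(n,proj(d,R@X+c,o))
W=pts(d,o); m=np.zeros((480,640),np.uint8); cv2.fillPoly(m,[np.array([(260,85),(340,85),(365,190),(300,190)])],1)
Q=W[m>0];Q=Q[~np.isnan(Q).any(1)];k=Q.mean(0);n=np.linalg.svd(Q-k,full_matrices=False)[2][2];print("depth n",n*np.sign(n[2]),"con n",R[:,2],"height err",np.median((Q-c)@R[:,2]),((Q-c)@R[:,2]).std())
a=cv2.resize(d["frame"][30:330,220:460,::-1],None,fx=2,fy=2,interpolation=2);cv2.imwrite("pics/wd2.png",a)
np.savez("deck.npz",R=R,c=c)
# rect
d=pickle.load(open("wrect.pkl","rb"));o=d["o"];g=cv2.cvtColor(d["frame"],7).astype(np.float32)
C=corners(g,[(289,203),(353,204),(349,280),(288,280)],half=5);print(C)
M2=np.array([[-.035,-.028,.012],[-.035,.028,.012],[.035,.028,.012],[.035,-.028,.012]])
f=lambda p:(proj(d,M2@rot(p).T+[p[0],p[1],0],o)-C).ravel()
r=least_squares(f,[.61,-.226,-.32]);print("rect",r.x,r.fun)
W=pts(d,o);print("top z",np.nanmedian(W[240:270,305:335,2]))
a=cv2.resize(d["frame"][180:300,260:380,::-1],None,fx=5,fy=5,interpolation=2);cv2.imwrite("pics/wr2.png",a)
E
```

```text
[[240.5804  65.8882]
 [383.26    47.2069]
 [439.9856 290.4393]
 [286.7815 321.3597]]
free [ 0.5619  0.14    0.0891  0.2091 -0.3904 -0.1516] [ 11.981  -22.3694  -8.6871] [ 0.4359 -0.0827 -0.4279 -0.1705 -0.0186  0.1128 -0.0039  0.1168]
con [0.5621 0.1399 0.208 ] [ 0.1438  0.0001 -0.0271 -1.2285  0.1013  0.7014 -0.2057  0.644 ]
[[ 0.9072 -0.1535 -0.3917]
 [ 0.1915  0.9797  0.0596]
 [ 0.3746 -0.129   0.9182]]
pin [[335.626   77.1855]]
stopL [[371.0229  65.1947]]
stopR [[298.1071  75.686 ]]
fence0 [[356.9207  44.0165]]
fence1 [[392.637  204.5124]]
post0 [[391.4433 261.202 ]]
post15 [[387.4155 242.7176]]
nose0 [[366.5967 219.6395]]
nose15 [[363.3796 204.5016]]
depth n [-0.3922  0.0604  0.9179] con n [-0.3917  0.0596  0.9182] height err 0.00012714762030315344 0.0007246598796938128
[[287.629  202.6694]
 [352.5529 204.4226]
 [348.449  279.7445]
 [287.6083 277.931 ]]
rect [ 0.6171 -0.2291 -0.3442] [ 0.266  -0.1116 -0.1623 -0.1332 -0.0408 -0.0005 -0.0695  0.2644]
top z 0.04206256326235107
```

View pics/wd2.png

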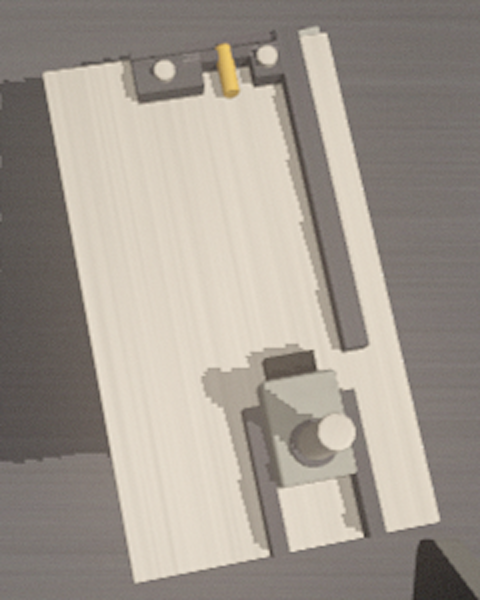

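View pics/wr2.png

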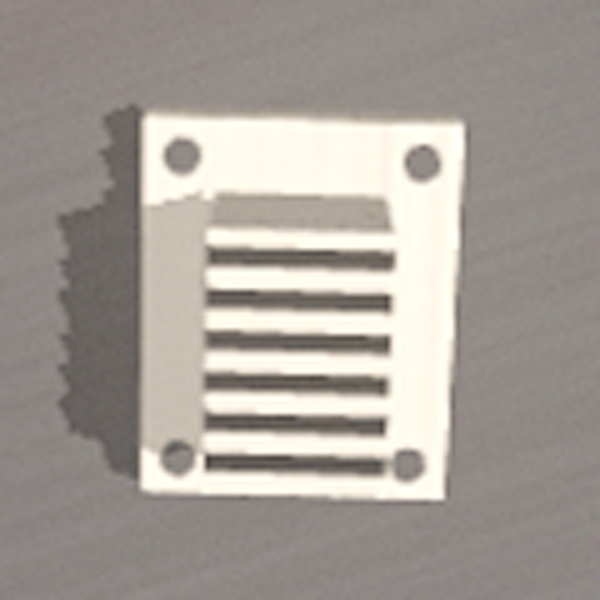

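```bash
python3 - <<'E'
from station import robot, effector, eyes
from fit import *
F=np.diag([-1,1,-1.]); D=np.load("deck.npz");R,c=D["R"],D["c"]
Rd=R@F
for X in ([-.035,.013,.1],[-.035,.013,.035],[.115,.017,.12],[.115,.017,.044],[.02,.017,.044]): print(X,robot.solve_ik(R@X+c,Rd))
a=-.3442;Rz=np.array([[np.cos(a),-np.sin(a),0],[np.sin(a),np.cos(a),0],[0,0,1]])
p=[.6171,-.2291]
robot.move_to([*p,.11],Rz@F); robot.move_straight([*p,.036],vel=.08)
o=robot.observe();print(o["contact_force"],o["tool_pos"])
effector.move_gripper(.02,grasp_force=40); o=robot.observe();print(o["opening"],o["contact_force"],o["clock"])
robot.move_straight([*p,.12],vel=.1);robot.hold(.2); o=robot.observe();print(o["opening"],o["contact_force"],o["clock"])
d=eyes.get_image("wrist");cv2.imwrite("pics/g1.png",d["frame"][:,:,::-1])
E
```

```text
[-0.035, 0.013, 0.1] [ 0.3208 -0.1882  1.84   -0.2004  1.1306 -1.3782]
[-0.035, 0.013, 0.035] [ 0.2944 -0.0544  1.8441 -0.2055  0.9903 -1.3757]
[0.115, 0.017, 0.12] [ 0.306   0.1402  1.3676 -0.1841  1.2692 -1.4232]
[0.115, 0.017, 0.044] [ 0.2831  0.2546  1.3779 -0.1842  1.1423 -1.423 ]
[0.02, 0.017, 0.044] [ 0.2965  0.0485  1.6808 -0.1989  1.0499 -1.3875]
[-0.7205 -0.6946 -0.2567] [ 0.6175 -0.2293  0.0368]
0.029272759948118843 [ 0.1869 -0.4358  1.6071] 6.1083
0.02951400352850705 [ 0.103   0.5129 -3.3272] 7.3
```

View pics/g1.png

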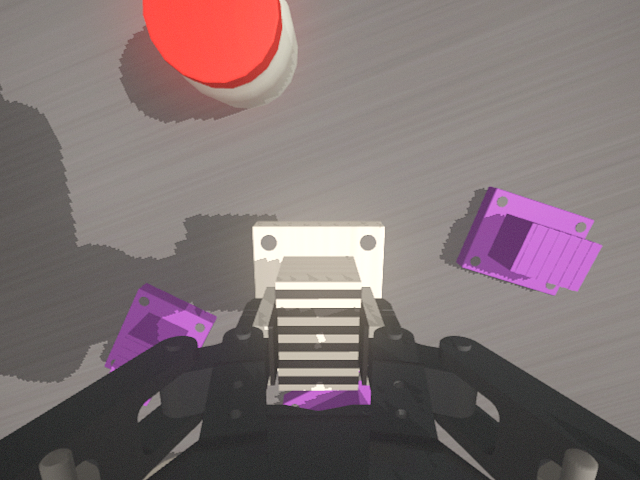

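Gripped squarely: opening 29.5 mm, lifted weight about 3.4 N, base edge level at row 222. Next I carry it to above the plate and look before setting it down.

```bash
python3 - <<'E'
from station import robot, effector, eyes
from fit import *
F=np.diag([-1,1,-1.]); D=np.load("deck.npz");R,c=D["R"],D["c"];Rd=R@F
robot.move_straight([.6171,-.2291,.25],vel=.2)
robot.move_to(R@[-.035,.013,.16]+c,Rd)
robot.move_straight(R@[-.035,.013,.050]+c,vel=.1); robot.hold(.3)
o=robot.observe(); print(o["clock"],(o["tool_pos"]-c)@R,(Rd.T@o["eef_rot"]),o["contact_force"]@R)
d=eyes.get_image("wrist");d["o"]=o;pickle.dump(d,open("wp.pkl","wb"));cv2.imwrite("pics/p1.png",d["frame"][:,:,::-1])
d=eyes.get_image("scene");pickle.dump(d,open("sp.pkl","wb"));cv2.imwrite("pics/p1s.png",cv2.resize(d["frame"][200:400,240:440,::-1],None,fx=3,fy=3))
E
```

```text
11.2333 [-0.0348  0.0131  0.0503] [[ 1.      0.0001 -0.0005]
 [-0.0001  1.      0.0001]
 [ 0.0005 -0.0001  1.    ]] [-2.2571  0.3147 -4.1566]
```

View pics/p1.png

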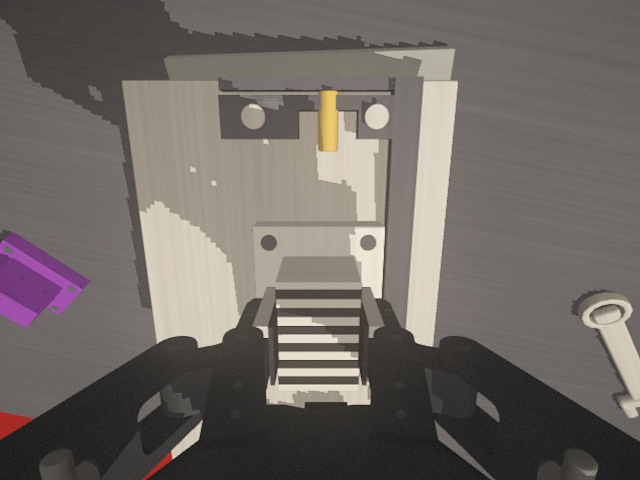

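View pics/p1s.png

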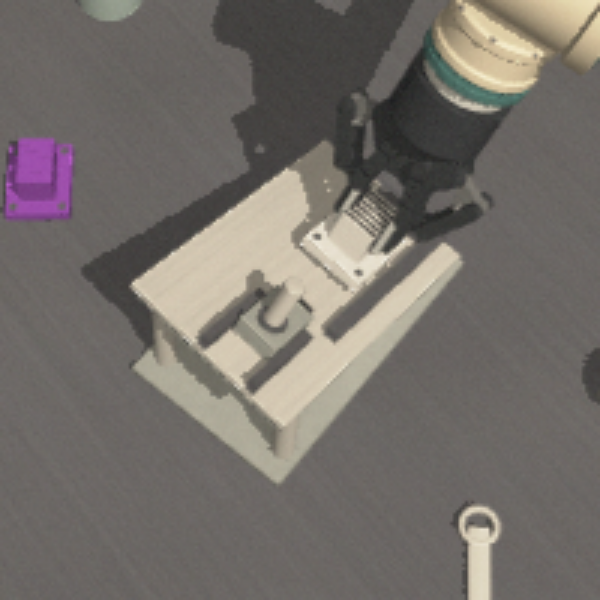

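The rectifier hovers parallel to the fence (base corners (253,222) and (384,222), pin (328,150)). Now lower it to contact.

```bash
python3 - <<'E'
from station import robot, effector, eyes
from fit import *
D=np.load("deck.npz");R,c=D["R"],D["c"]
d=pickle.load(open("wp.pkl","rb"));o=d["o"]
H=d["hand_eye"];K=d["mtx"]
for dx in(-.004,-.002,0,.002,.004):
  X=np.array([[.035+dx,-.028,.024],[.035+dx,.028,.024]])@o["eef_rot"].T+o["tool_pos"];print(dx,proj(d,X,o).ravel())
X=lambda x,y,z:proj(d,R@[x,y,z]+c,o)[0]
print("pin",X(-.0995,.017,.0105),"fencefoot",X(-.07,.045,.009),"deckcorner",X(-.13,-.075,0),X(-.13,.075,0))
T=np.array([-.035,.013,.050])
robot.hold(.2); f0=np.mean([ (robot.observe()["contact_force"]) for _ in range(3)],0)@R
z=.042; robot.move_straight(R@[T[0],T[1],z]+c,vel=.05)
while z>.030:
    z-=.0007; robot.move_straight(R@[T[0],T[1],z]+c,vel=.02); robot.hold(.05)
    o=robot.observe(); f=o["contact_force"]@R-f0; print(round(z,4),f,(o["tool_pos"]-c)@R,round(o["clock"],2))
    if f[2]>4: break
E
```

```text
-0.004 [251.8224 235.703  384.7262 235.8374]
-0.002 [251.5951 231.0857 384.9649 231.2208]
0 [251.3662 226.436  385.2053 226.5718]
0.002 [251.1357 221.7533 385.4473 221.8899]
0.004 [250.9035 217.0375 385.6911 217.1748]
pin [327.3565 152.4258] fencefoot [387.0848 217.9014] deckcorner [120.0424  80.7724] [457.9599  81.1621]
0.0413 [-1.2799 -0.8668 -0.5841] [-0.0349  0.013   0.0414] 12.14
0.0406 [-1.1835  0.6037  0.0585] [-0.035   0.013   0.0406] 12.44
0.0399 [-1.3647 -0.7534 -0.0127] [-0.035   0.013   0.0399] 12.74
0.0392 [-0.3787 -0.9804  0.1266] [-0.035   0.013   0.0392] 13.04
0.0385 [-0.7252 -0.3743 -0.0583] [-0.0351  0.013   0.0385] 13.34
0.0378 [ 0.3686 -0.0179 -0.7833] [-0.035   0.013   0.0378] 13.64
0.0371 [-0.1472 -0.7475 -1.518 ] [-0.035   0.013   0.0371] 13.94
0.0364 [-0.3542  0.4849 -0.2914] [-0.035   0.013   0.0364] 14.24
0.0357 [-0.8502 -0.546   3.0545] [-0.0346  0.013   0.036 ] 14.54
0.035 [-2.1616  0.245  11.4787] [-0.0341  0.013   0.036 ] 14.84
```

```bash
python3 - <<'E'
from station import robot, effector, eyes
from fit import *
D=np.load("deck.npz");R,c=D["R"],D["c"]
robot.move_straight(R@[-.035,.013,.0361]+c,vel=.02)
effector.move_gripper(.085); robot.hold(.5)
robot.move_straight(R@[-.030,.013,.12]+c,vel=.15); robot.hold(.1)
o=robot.observe();d=eyes.get_image("wrist");d["o"]=o;pickle.dump(d,open("wq.pkl","wb"));cv2.imwrite("pics/q1.png",d["frame"][:,:,::-1]);print(o["clock"],o["opening"])
E
```

```text
16.9833 0.08535179235362812
```

View pics/q1.png

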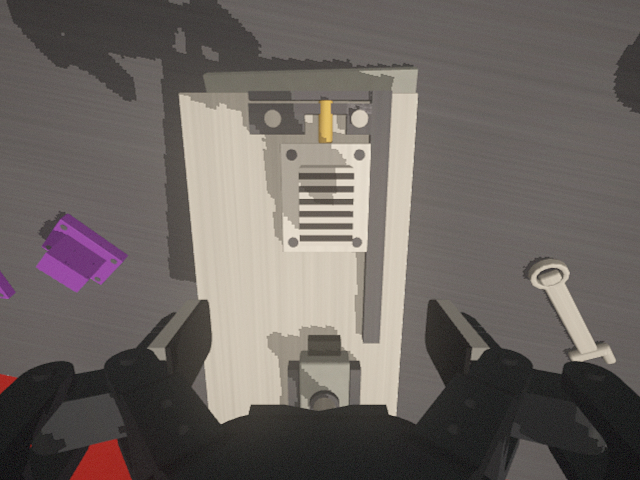

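The rectifier rests on the pin (tip about (326,143)) and along the fence (370,145–250), about 10 px short of the bar's face. I'll measure it.

```bash
python3 - <<'E'
from fit import *
D=np.load("deck.npz");R,c=D["R"],D["c"]
d=pickle.load(open("wq.pkl","rb"));o=d["o"];g=cv2.cvtColor(d["frame"],7).astype(np.float32)
C=corners(g,[(283,143),(370,145),(368,251),(286,250)],half=4);print(C)
M=np.array([[-.035,-.028,.012],[-.035,.028,.012],[.035,.028,.012],[.035,-.028,.012]])
def f(p):
    q=M@cv2.Rodrigues(np.array([0,0,p[2]]))[0].T+[p[0],p[1],0]
    return (proj(d,q@R.T+c,o)-C).ravel()
r=least_squares(f,[-.06,.017,0]);print(r.x,r.fun)
for x in(-.109,-.107,-.105,-.103,-.101): print(x,proj(d,R@[x,-.01,.009]+c,o), proj(d,R@[x,-.01,.0]+c,o))
for t in (.009,.011,.013): print(t,proj(d,R@[.05-t,.017,.009]+c,o))
a=cv2.resize(d["frame"][90:350,230:400,::-1],None,fx=3,fy=3,interpolation=2);a=a[:600];cv2.imwrite("pics/q2.png",cv2.resize(d["frame"][90:160,230:400,::-1],None,fx=4.5,fy=4.5,interpolation=2))
E
```

```text
[[280.8744 143.4739]
 [370.6449 143.4901]
 [366.6737 251.3946]
 [283.0274 251.4373]]
[-0.065   0.0175 -0.0005] [-0.7776 -0.6471  0.6512 -0.4939  0.3445  0.8045 -0.2079  0.6055]
-0.109 [[281.0434 127.6936]] [[282.4364 128.3059]]
-0.107 [[281.1266 131.0934]] [[282.5134 131.5772]]
-0.105 [[281.2095 134.4772]] [[282.59   134.8336]]
-0.103 [[281.2919 137.8451]] [[282.6662 138.0753]]
-0.101 [[281.374  141.1971]] [[282.7422 141.3023]]
0.009 [[323.6041 344.7628]]
0.011 [[323.619 342.301]]
0.013 [[323.6339 339.8294]]
```

View pics/q2.png

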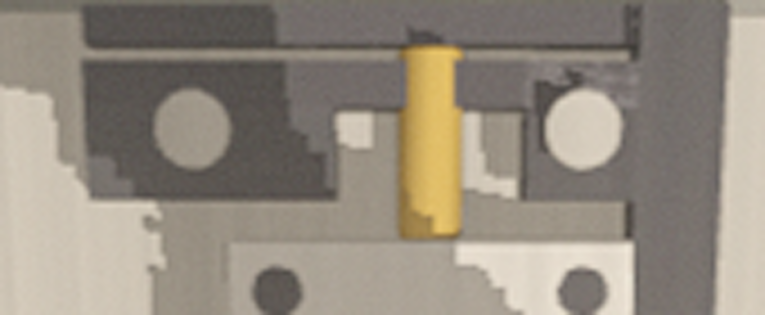

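Bar face at about deck x=-0.105, so the rectifier's origin is 5 mm short of home (-0.065 now, -0.070 when home), at y=0.0175. Next I close the fingers, go above the slope behind the post and find contact.

```bash
cat > push.py <<'E'
from station import robot, effector, eyes
from fit import *
F_=np.diag([-1,1,-1.]); D=np.load("deck.npz");R,c=D["R"],D["c"];Rd=R@F_
Y,Z=.017,.046
def force(n=6):
    a=[]
    for _ in range(n):
        a.append(robot.observe()["contact_force"]@R); robot.hold(.015)
    return np.mean(a,0)
def to(x,v=.02): robot.move_straight(R@[x,Y,Z]+c,vel=v)
E
python3 - <<'E'
from push import *
robot.move_straight(R@[-.02,.017,.16]+c,vel=.25)
effector.move_gripper(0.0,grasp_force=40)
robot.move_to(R@[.118,Y,.13]+c,Rd)
robot.move_straight(R@[.118,Y,Z]+c,vel=.1); robot.hold(.3)
f0=force(10);print("f0",f0,robot.observe()["clock"]);np.save("f0.npy",f0)
x=.118
to(.108);x=.108;print(force()-f0)
while x>.07:
    x-=.0015;to(x);f=force(4)-f0;print(round(x,4),f)
    if f[0]>5:break
d=eyes.get_image("wrist");cv2.imwrite("pics/k1.png",d["frame"][:,:,::-1])
d=eyes.get_image("scene");cv2.imwrite("pics/k1s.png",cv2.resize(d["frame"][200:400,240:440,::-1],None,fx=3,fy=3))
o=robot.observe();print(o["clock"],(o["tool_pos"]-c)@R)
E
```

```text
f0 [ 0.0206 -0.1139  0.2564] 20.1917
[-0.2817 -0.0521 -0.1072]
0.1065 [-0.3722  0.0551 -0.2382]
0.105 [ 0.3702 -0.1502 -0.6036]
0.1035 [ 0.2799 -0.0888 -0.1415]
0.102 [ 2.0263 -0.3556 -0.5005]
0.1005 [ 7.108   0.6774 -3.921 ]
22.625 [0.1016 0.0169 0.0463]
```

View pics/k1s.png

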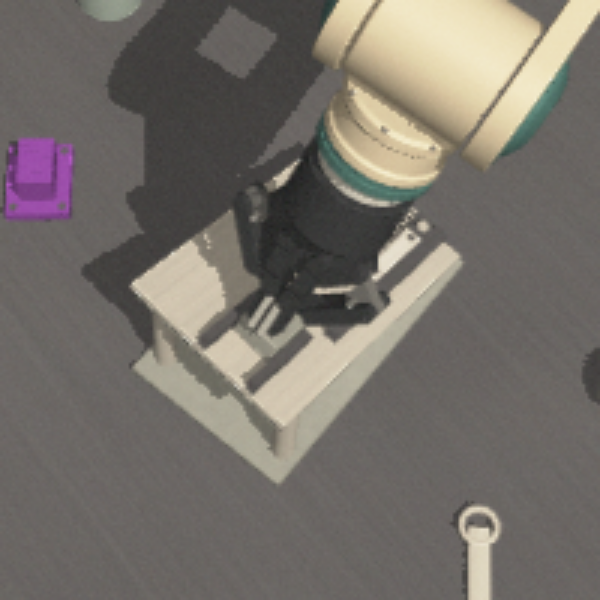

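View pics/k1.png

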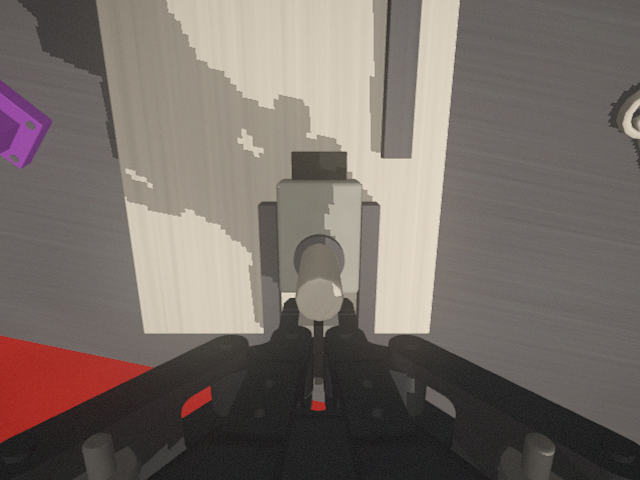

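Fingers bear squarely on the post (post (320,280), nose front (320,152)); contact was at TCP x≈0.102. I push it down the slope, coarse first and then in fine steps.

```bash
python3 - <<'E'
from push import *
f0=np.load("f0.npy")
def rep(x):
    f=force(4)-f0;o=robot.observe();print(round(x,4),f,((o["tool_pos"]-c)@R).round(4),round(o["clock"],2));return f
for x in (.085,.070,.056,.050): to(x,.03);rep(x)
x=.050
for i in range(7):
    x-=.001;to(x,.02);f=rep(x)
    if f[0]>14:break
d=eyes.get_image("scene");cv2.imwrite("pics/m1s.png",cv2.resize(d["frame"][200:400,240:440,::-1],None,fx=3,fy=3))
d=eyes.get_image("wrist");cv2.imwrite("pics/m1.png",d["frame"][:,:,::-1])
E
```

```text
0.085 [ 7.5944  0.9287 -4.5645] [0.0862 0.0169 0.0463] 23.36
0.07 [ 7.2437  0.6545 -4.866 ] [0.0712 0.017  0.0463] 24.07
0.056 [ 6.9535  0.5118 -4.7445] [0.0572 0.017  0.0463] 24.76
0.05 [ 6.7184  0.4323 -4.1745] [0.0511 0.0169 0.0463] 25.18
0.049 [ 8.363   0.7489 -5.9891] [0.0504 0.0169 0.0463] 25.49
0.048 [ 8.5072  0.5798 -5.8847] [0.0494 0.017  0.0463] 25.81
0.047 [ 8.4096  0.914  -6.7684] [0.0485 0.017  0.0464] 26.12
0.046 [ 8.4755  0.674  -6.0514] [0.0475 0.017  0.0463] 26.44
0.045 [ 9.0098  0.5342 -6.1203] [0.0465 0.017  0.0463] 26.76
0.044 [ 8.5738  1.3066 -6.1509] [0.0455 0.0169 0.0463] 27.07
0.043 [ 8.0241  0.8186 -6.2677] [0.0445 0.017  0.0463] 27.39
```

View pics/m1.png

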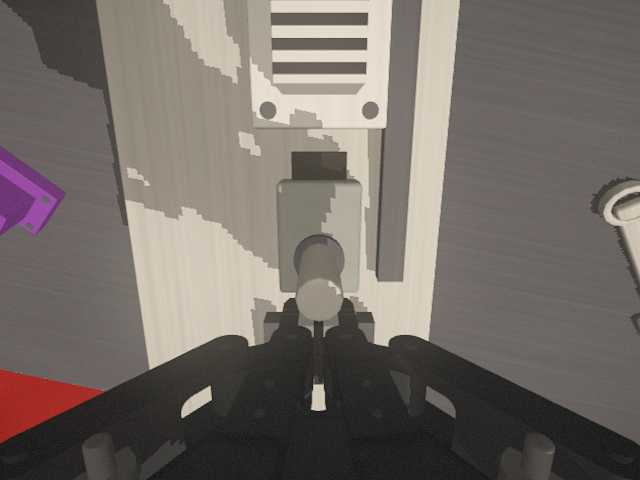

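Nose front (row 152) is about 10 mm from the rectifier's end (row 128); the drag reads a steady 8.4 N. Fine approach with a force stop.

```bash
python3 - <<'E'
from push import *
f0=np.load("f0.npy")
def rep(x):
    f=force(4)-f0;o=robot.observe();print(round(x,5),f,((o["tool_pos"]-c)@R).round(4),round(o["clock"],2));return f
x=.043
to(.038,.02);x=.038;rep(x)
while x>.024:
    s=.0007 if x>.0315 else (.0004 if x>.0295 else .00025)
    x-=s;to(x,.012);f=rep(x)
    if f[0]>16.8:break
E
```

```text
0.038 [ 7.5254  0.6958 -5.3392] [0.0393 0.017  0.0463] 27.96
0.0373 [ 8.4585  1.0716 -5.8375] [0.0387 0.0169 0.0463] 28.27
0.0366 [ 8.6511  0.8079 -6.7111] [0.0381 0.017  0.0463] 28.59
0.0359 [ 8.716   1.1538 -6.2433] [0.0374 0.017  0.0463] 28.91
0.0352 [ 8.6517  0.1539 -6.3451] [0.0367 0.0169 0.0463] 29.23
0.0345 [ 9.005   0.5233 -6.551 ] [0.036  0.0169 0.0463] 29.54
0.0338 [ 8.4676  0.4855 -6.5096] [0.0353 0.017  0.0463] 29.86
0.0331 [ 9.4842  1.0019 -7.6168] [0.0348 0.017  0.0464] 30.18
0.0324 [11.1613  1.1599 -8.411 ] [0.0344 0.017  0.0464] 30.49
0.0317 [11.2213  0.8519 -8.8215] [0.0337 0.017  0.0464] 30.81
0.031 [11.1596  0.9241 -9.1325] [0.0331 0.017  0.0464] 31.12
0.0306 [11.5125  0.9449 -9.3275] [0.0327 0.017  0.0464] 31.44
0.0302 [11.8686  1.1186 -9.197 ] [0.0323 0.0169 0.0464] 31.76
0.0298 [11.7745  1.0873 -9.6639] [0.032  0.0169 0.0464] 32.08
0.0294 [11.905   1.3961 -9.8048] [0.0316 0.0169 0.0464] 32.39
0.02915 [11.48    0.5317 -9.6877] [0.0314 0.017  0.0464] 32.71
0.0289 [11.7577  0.4837 -9.7171] [0.0311 0.017  0.0464] 33.02
0.02865 [ 12.2051   1.3547 -10.1119] [0.0309 0.0169 0.0464] 33.34
0.0284 [12.5937  0.7201 -9.6586] [0.0306 0.017  0.0464] 33.66
0.02815 [12.1524  1.2332 -9.6234] [0.0304 0.017  0.0464] 33.98
0.0279 [12.3068  1.2884 -9.9903] [0.0302 0.0169 0.0464] 34.29
0.02765 [12.0896  1.2496 -9.7103] [0.0299 0.017  0.0464] 34.61
0.0274 [12.2243  0.4486 -9.7818] [0.0297 0.0169 0.0464] 34.92
0.02715 [ 13.9482   1.2188 -11.1576] [0.0296 0.0169 0.0464] 35.24
0.0269 [ 14.7914   1.1815 -11.5431] [0.0296 0.0169 0.0465] 35.56
0.02665 [ 15.4563   0.933  -12.5552] [0.0296 0.017  0.0465] 35.88
0.0264 [ 16.7847   1.5829 -14.1398] [0.0295 0.017  0.0465] 36.19
0.02615 [ 17.8382   1.7803 -15.1989] [0.0295 0.0169 0.0466] 36.51
```

Clear signature: the nose met the rectifier at 0.0345, the pin went in over 4.9 mm, and the hard stop came at 0.0296. The nose now presses with about 9 N. Now let go and check.

```bash
python3 - <<'E'
from push import *
f0=np.load("f0.npy")
to(.045,.03);robot.hold(.1);print(force()-f0)
to(.060,.05);robot.move_straight(R@[.06,Y,.15]+c,vel=.15)
robot.move_to(R@[-.02,.017,.17]+c,Rd); robot.hold(.2)
o=robot.observe();d=eyes.get_image("wrist");d["o"]=o;pickle.dump(d,open("wz.pkl","wb"));cv2.imwrite("pics/z1.png",d["frame"][:,:,::-1]);print(o["clock"],o["contact_force"])
d=eyes.get_image("scene");cv2.imwrite("pics/z1s.png",d["frame"][:,:,::-1])
E
```

```text
[-0.1612 -0.1688 -0.5371]
39.4 [ 1.0071 -0.6468  0.1087]
```

View pics/z1.png

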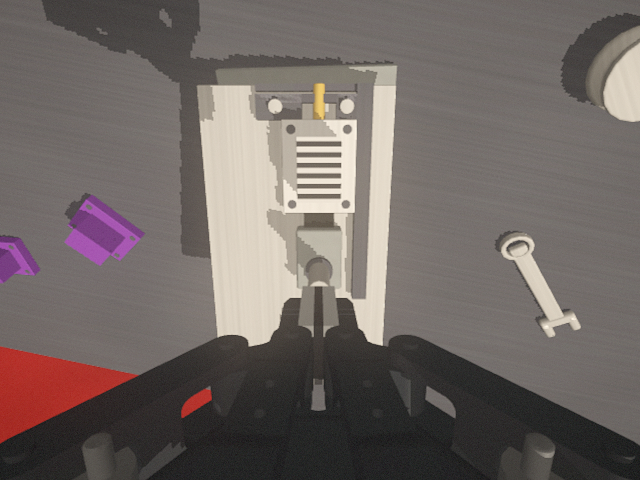

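View pics/z1s.png

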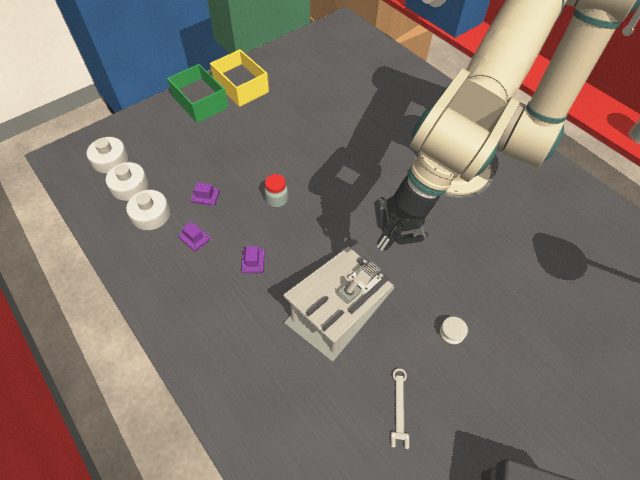

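The rectifier (283–356, 120–213) sits on the bar and the nose (318,218) is against it; the jar, pulley and wrench haven't moved. Now a quick pose fit and then hand in.

```bash
python3 - <<'E'
from fit import *
D=np.load("deck.npz");R,c=D["R"],D["c"]
d=pickle.load(open("wz.pkl","rb"));o=d["o"];g=cv2.cvtColor(d["frame"],7).astype(np.float32)
C=corners(g,[(282,121),(356,120),(355,213),(284,213)],half=4)
M=np.array([[-.035,-.028,.012],[-.035,.028,.012],[.035,.028,.012],[.035,-.028,.012]])
def f(p):
    q=M@cv2.Rodrigues(np.array([0,0,p[2]]))[0].T+[p[0],p[1],p[3]]
    return (proj(d,q@R.T+c,o)-C).ravel()
r=least_squares(f,[-.07,.017,0,0]);print(r.x,r.fun)
cv2.imwrite("pics/z2.png",cv2.resize(d["frame"][75:240,240:400,::-1],None,fx=3.6,fy=3.6,interpolation=2))
E
```

```text
[-0.0701  0.0174 -0.0036 -0.0024] [-0.3652 -0.1904  0.0585  0.2255 -0.0285  0.159   0.3565 -0.1964]
```

View pics/z2.png

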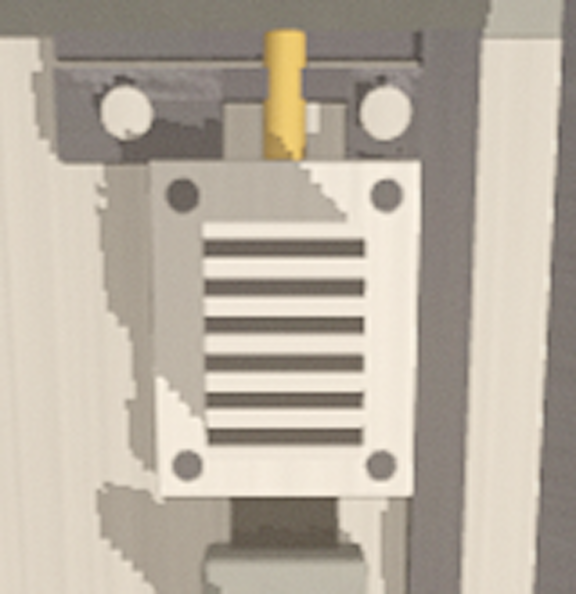

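The crop shows the base edge flush with the bar's face (row 160), against the fence, with the nose touching (row 498). I'm handing the job in.

```bash
python3 - <<'E'
from station import robot
print(robot.close_job(), robot.observe()["clock"])
E
```

```text
the job is handed in; nothing more can be done
the job is handed in; nothing more can be done
```

I handed the job in with the rectifier home on the stop bar and the clamp bearing on it. The hand was clear of everything and the clock read about 39 s of the 61 s allowed. `close_job` gives no verdict, so the result rests on my own checks.

- **Placing:** I picked up the bare aluminium rectifier and set it flat on the plate at about deck x = -0.037 m, parallel to the fence, then let go. It slid onto the pin by itself. A picture fit put it at x = -0.065, y = 0.0175.
- **Clamping:** I pushed the post down the slope with closed fingers. The clamp's own drag read about 8.4 N. The nose met the rectifier, the pin went in 4.9 mm, and then it hit the hard stop. I stopped at 17.8 N on the post, which leaves about 9 N on the nose.
- **Last check:** With the hand off, the rectifier was at x = -0.0701 (home predicted -0.070), y = 0.0174, and about 0.2° off parallel. Its edge was flush with the bar and the nose was touching it. The jar, pulley and wrench had not moved in the scene picture.

**Disagreements:**
- **Height:** the last fit put the rectifier 2.4 mm below the plate's surface, which is not physical. I take it as camera or fit error.
- **Drag:** my 8.4 N is slightly below the stated 9 to 10 N. The nose force is an estimate taken relative to that drag reading.
- **Push:** the wrist also read up to 15 N along the plate's normal. I took this to be friction on the post, and it was gone once I backed off.

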